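Clear the light bench and hold the green-stone cell in the beam

ROBOT

A 6-joint arm with a two-finger parallel gripper is mounted at the origin on the work surface. World frame = base frame: x ahead of the robot, y to its left, z up, the work surface at z = 0. Lengths are in m, angles in degrees, forces in N, time in s.
With the tool pointing down it reaches from about 0.4 to 0.825 m from the base axis. Payload 7 kg.
Tool frame: the origin (TCP) lies at the very end of the fingers, on their centre line; the grasp point (between the pads) lies r.pinch_z behind it (r.pinch_z is the distance from the TCP to the grasp point, in m); z points along the fingers, y is the direction in which the jaws open and shut (so a half turn about z gives the same grasp; the last joint's range is limited). The gripper opens to 88 mm and grips with 3 to 60 N. Pads are 19 mm wide; open, the fingers measure 130 mm over their backs; the gripper's body (78 mm by 193 mm) begins 47 mm behind the grasp point.
Start: joints at [89.101, 20.546, 0.682, 0, -70.136, -16.507], TCP at [0.202, 0.644, 0.227] pointing down, gripper open.
Joint ranges: [-176.03, 176.03], [-82.01, 121.73], [-58.28, 71.71], [-173.87, 95.51], [-174.79, -0.11], [-173.66, 173.66]. Speed limits (degrees/s): [136.94, 136.94, 172.46, 180, 180, 180].

INTERFACE

Orientations are given as [roll, pitch, yaw] about the fixed x, y, z axes, in that order (R = Rz(yaw) Ry(pitch) Rx(roll)).
In Python, from plant import r gives the robot as it stands. The module is installed in compiled form; this text tells all that it offers.
- The arm moves only by the tool servo_tool, never from a script. Its argument "steps" is a list of rows, each a list of 5 numbers: the finger opening in cm, from 0 to 8.76, then the shift along the tool's x, y, z in cm, then the turn about the tool's z in degrees. In form: [[fingers, x, y, z, spin], ...]. A call has 1 to 8 rows; each row shifts and turns the commanded pose from where the row before left it, along the tool's axes as they then stand; what a row does not reach is not made up. A row lasts 1/8 s, in which the tool goes at most 62.5 mm and 10.7 degrees, less where a joint would pass 70% of its speed; a pose out of reach is approached as far as the arm can. A call with a gripper value outside its range is refused whole. The fingers move at their own pace and stop on an object; "squeeze" is the grip in N (left out, the last holds). Time passes only in rows, so rows that do not move let the fingers close. It gives the time, the measured TCP pose, the force and the opening at its end, in the units of the state.
- r.get_state(): the state, without advancing time (a new reading comes with each control period).
- r.capture(name): name is "side" or "top"; returns the picture (384x512x3 uint8, red, green, blue); there is no depth.
- r.calibration(name): a dict with "K" (3x3 intrinsics, pixels), "rvec" (rotation vector, rad) and "tvec" (3), from world to camera coordinates, as OpenCV has them. Camera axes: x right, y down, z forward; pixel columns grow to the right and rows downward; lengths in m; the calibration is good to about 2 mm. A picture is of the moment at which its call begins. calibration takes no time and is no camera call.
- r.close_job(): hands the job in, once; it reports no verdict.
The state is a dict: "time_s": time; "joints": joint angles; "qd": joint speeds; "joint_torque": joint torques, N m; "tcp_pos": TCP position; "eef_rot": TCP orientation; "contact_force": force on the tool from outside, world axes, zero at the start; "moment": the same for the moment, N m; "gripper_width": finger opening in m.
Only numpy, scipy, OpenCV 4.12 (cv2) and the standard library are available. Lean on these libraries where they do the work, as an engineer would, in place of code of your own. Each camera call takes 0.05 s, during which the arm holds its last target.

TASK

Pick up the blue scraper block and with it (not with the fingers) sweep the three brass offcuts off the dark plate of the light bench into the white catch tray at its edge, then stand the scraper back upright on the bench top, clear of the light bench. Then take the cell with the green stone by its two white frosted faces only, never touching its clear windows, and hold it upright about midway between lamp and viewer so that the stone is centred in the light path and the light passes squarely through both clear windows. Finish while still holding it there in the air, clear of the light bench, and leave the amber cell, the mug and the brush where they are.

Things in the scene. Friction and masses are not known exactly. Their poses are not given: they have to be found in the camera images.
- light_bench: fixed light bench. Origin on the table below the middle of the light path; its y axis runs along the beam (red lamp at +y, black viewer with a brass ring at -y), its +x side carries the white catch tray. Dark steel plate, top 20 mm above the table, x from -65 to +55 mm, y from -105 to +105 mm
- lamp (a point): middle of the red lamp's bright lens, on the beam: 57 mm from the beam's middle, 95 mm above the table. Lamp and viewer are level barrels (44 and 38 mm across) reaching out to 105 mm from the middle, each on a 30 mm square post 70 to 100 mm from the middle; their highest point is 119 mm above the table, and the space between them is empty
- viewer (a point): middle of the viewer's lens, on the beam, 60 mm from its middle on the other side, 95 mm above the table
- tray (a point): middle of the floor of the white catch tray that lies against the plate's +x edge, 3 mm above the table. Inside it reaches from the plate's edge (light bench x = 55 mm) to x = 130 mm and over y from -72 to +72 mm; rim 22 mm above the table
- beam (a point): middle of the light path, midway between lamp and viewer, 95 mm above the table (axes as the light bench's: beam along y)
- scraper: scraper block standing upright on the table, about 140 g: blue block 30 mm (x) by 84 mm (y) by 28 mm high, either 84 mm face can push; on top in the middle a pale wooden handle 20 mm (x) by 36 mm (y), from 26 to 90 mm height, to be gripped across its x. Origin at the centre of its underside, z up
- offcut0: loose brass offcut 0, 14 x 12 x 8 mm, 11 g, one of three lying flat on the plate of the light bench (all three start within 40 mm of the light bench's origin, under the beam); origin at its centre
- offcut1: loose brass offcut 1, 14 x 12 x 8 mm, 11 g, one of three lying flat on the plate of the light bench (all three start within 40 mm of the light bench's origin, under the beam); origin at its centre
- offcut2: loose brass offcut 2, 14 x 12 x 8 mm, 11 g, one of three lying flat on the plate of the light bench (all three start within 40 mm of the light bench's origin, under the beam); origin at its centre
- green_cell: glass cell with a green stone, base and lid, loose, upright on the table, 85 g: 40 mm (its x) by 26 mm (its y) by 64 mm high; origin at the centre of its underside, z up. Faces at +y and -y (26 mm apart): white frosted; faces at +x and -x (40 mm apart): clear windows, light must pass along its x. It stands in either of two places, swapped with the amber cell
- green_cell_frosted: the two white frosted plates of the green cell: 37 mm wide along x, full height 0 to 64 mm, outer faces at y = +-13 mm (same origin and axes as the cell)
- green_cell_windows: the two clear windows of the green cell, 19.5 mm wide along y, from 2 to 62 mm height, outer faces at x = +-20 mm, 1.5 mm proud of the edges of the frosted plates (same origin and axes as the cell)
- green_cell_stone (a point): centre of the green stone, on the cell's axis 25 mm above its underside (axes as the cell's)
- amber_cell: bystander: a cell of the same size with an amber stone, base and lid, standing on the table at least 95 mm from the green cell; origin at the centre of its underside
- mug: bystander: white mug, 76 mm across, 85 mm high, standing on the table; origin at the centre of its underside
- brush: bystander: a bench brush lying on the table, 140 mm long along its x; origin on its underside
Things that resemble listed ones, but are neither listed nor needed, are in the scene too. What is shaped like the green_cell but pink is not meant.

How it is judged:
By the outcome, as a careful person would: the job done as asked, in the order asked, and still so for the second after the job is handed in, while the arm keeps its last pose, push and grip.
It also fails if it takes over 67 s, if anything falls off the work surface, if the arm or the gripper's body presses on something with over 40 N, if the wrist force passes 120 N, or if a joint passes its speed limit or range.

## Working session

There is one attempt and no reset: what is moved stays moved. The work goes in short steps, Python scripts to look and compute and a tool call to move; the robot and the scene stay as the last step left them, time stands still between calls to the robot, and variables do not carry over. Pictures are saved under pics/ and viewed, and the job is handed in when it is done.

Besides the shell and the picture viewer there is one more tool, called after "Request:" as a command line: name --pt "numbers of a row" for each row, then --argument value for the rest. servo_tool: Moves the arm, as the interface text tells. Its arguments: {"type":"object","properties":{"steps":{"type":"array","items":{"type":"array","items":{"type":"number"}}},"squeeze":{"type":"number"}},"required":["steps"]}

```bash
mkdir -p pics; ls; python3 - <<'E'
from plant import r
import cv2,numpy as np
s=r.get_state();print(s);print(r.pinch_z)
for n in("side","top"):
    im=r.capture(n);cv2.imwrite(f"pics/{n}0.png",im[...,::-1]);np.save(f"pics/{n}0.npy",im)
    c=r.calibration(n);print(n,c)
    R=cv2.Rodrigues(np.array(c["rvec"],float))[0];print("cam pos",-R.T@np.array(c["tvec"]).ravel())
E
```

```text
pics
{'time_s': 0.0, 'joints': array([ 8.91027361e+01,  2.05913431e+01,  6.33857703e-01, -1.96838893e-02,
       -7.01340923e+01, -1.65080661e+01]), 'qd': array([-0.02139408, -0.00426131, -0.06271103,  0.03045157, -0.02494027,
       -0.01634586]), 'joint_torque': array([-4.48739020e-04, -5.82718492e+01,  2.93047822e+01,  6.99728340e+00,
        6.86799089e-03, -1.69589175e-04]), 'tcp_pos': array([0.20178162, 0.64363427, 0.22562572]), 'eef_rot': array([ 1.79906939e+02, -8.28296768e-03, -1.74120271e+01]), 'contact_force': array([ 0.1774094 , -0.70627175, -0.15746362]), 'moment': array([ 0.01521923,  0.00388291, -0.04542642]), 'gripper_width': 0.08774866692961339}
0.0188
side {'K': array([[431.07558396,   0.        , 264.34356588],
       [  0.        , 431.07558396, 180.89996338],
       [  0.        ,   0.        ,   1.        ]]), 'rvec': array([ 2.32887973, -0.52551766,  0.22824131]), 'tvec': array([-0.47203404,  0.24499915,  0.89113717])}
cam pos [ 0.22487434 -0.59813226  0.81770135]
top {'K': array([[380.25746329,   0.        , 258.40689937],
       [  0.        , 380.25746329, 184.13185224],
       [  0.        ,   0.        ,   1.        ]]), 'rvec': array([ 2.12821247, -2.13732269,  0.16960201]), 'tvec': array([0.02342718, 0.52582885, 0.92099036])}
cam pos [0.36779683 0.01575516 0.99485945]
```

View pics/side0.png

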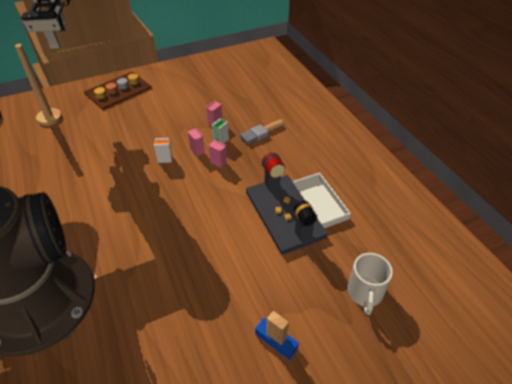

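View pics/top0.png

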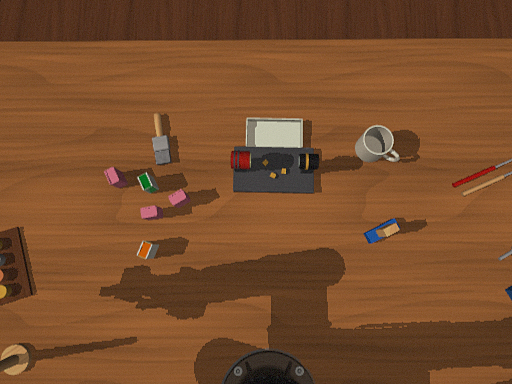

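The side view shows the scraper at (277,335), the bench at (287,212), green at (220,130), three pinks at (215,112), (196,141) and (217,153), amber at (163,150), the mug at (370,278) and the brush at (262,132). In the top view, green is at (147,182), the pinks at (112,176), (150,213) and (178,198), amber at (148,250), the scraper at (382,232) and the bench at (275,170). I'll crop closer.

```bash
python3 - <<'E'
import cv2,numpy as np
t=cv2.imread("pics/top0.png");s=cv2.imread("pics/side0.png")
def c(im,x0,y0,x1,y1,f): return cv2.resize(im[y0:y1,x0:x1],None,fx=f,fy=f,interpolation=cv2.INTER_CUBIC)
cv2.imwrite("pics/c1.png",np.hstack([c(t,95,150,215,270,6.0)[:, :],])[:600])
cv2.imwrite("pics/c2.png",c(s,140,90,300,210,5))
cv2.imwrite("pics/c3.png",c(t,225,110,325,200,6.5))
cv2.imwrite("pics/c4.png",np.hstack([c(t,355,210,405,250,7.5),c(s,245,300,305,360,5)]))
cv2.imwrite("pics/c5.png",c(s,235,140,355,255,5))
E
```

```text
(no output)
```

View pics/c1.png

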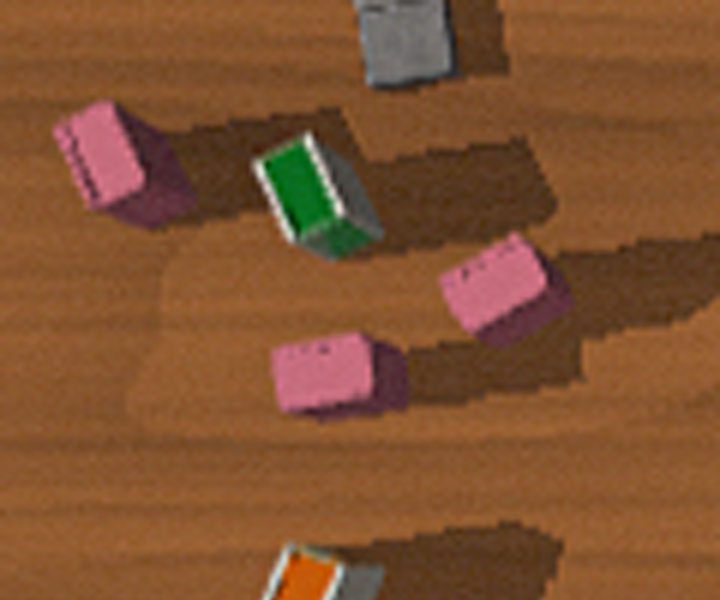

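View pics/c2.png

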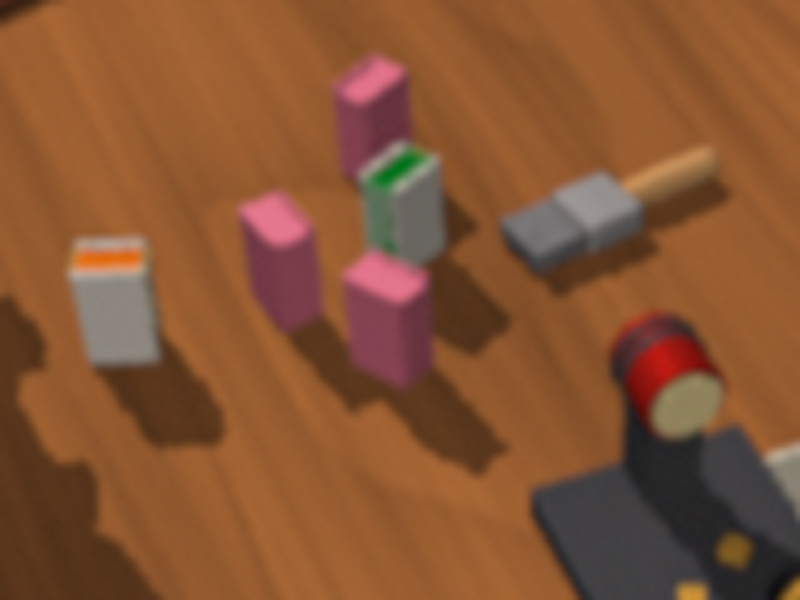

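View pics/c3.png

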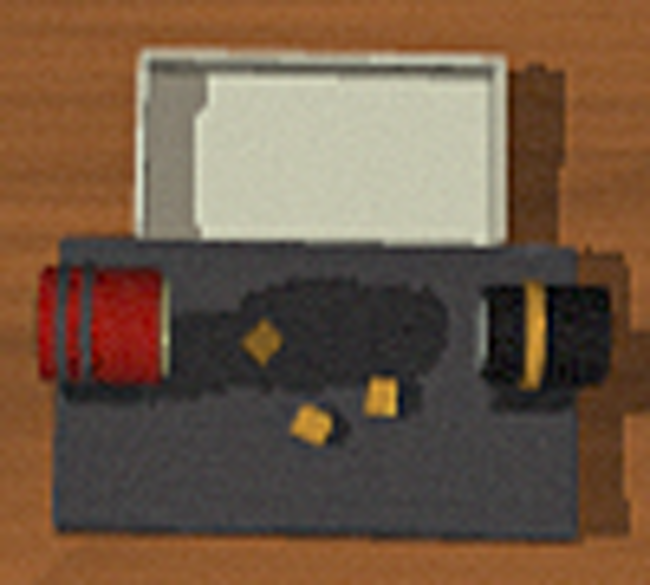

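View pics/c5.png

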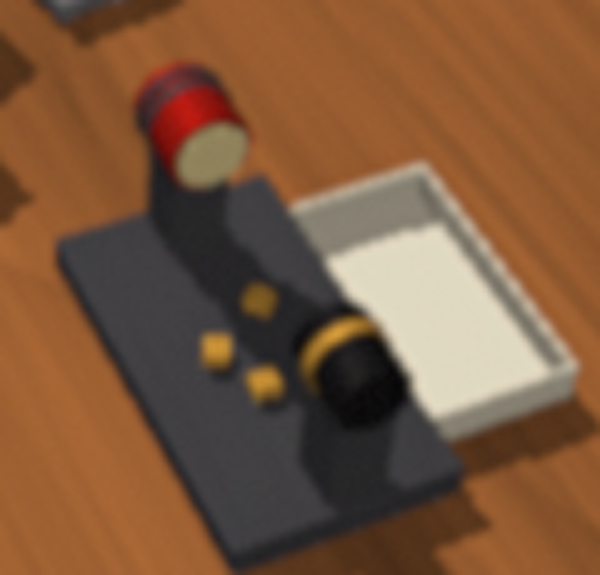

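View c4.

View pics/c4.png

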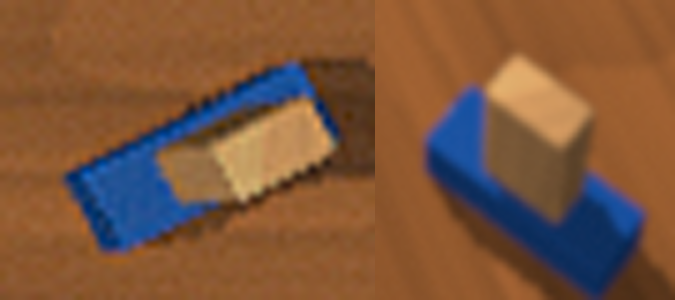

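```bash
cat > h.py <<'E'
import cv2,numpy as np
from plant import r
def cam(n):
    c=r.calibration(n);return np.array(c["K"]),cv2.Rodrigues(np.array(c["rvec"],float))[0],np.array(c["tvec"],float).ravel()
def ray(n,uv,z):
    K,R,t=cam(n);uv=np.atleast_2d(np.array(uv,float))
    d=(np.linalg.inv(K)@np.c_[uv,np.ones(len(uv))].T);d=(R.T@d).T;o=-R.T@t
    return o+d*((z-o[2])/d[:,2])[:,None]
def tri(us,ut):
    Ps=[K@np.c_[R,t] for K,R,t in (cam("side"),cam("top"))]
    X=cv2.triangulatePoints(Ps[0],Ps[1],np.array(us,float).reshape(-1,2).T,np.array(ut,float).reshape(-1,2).T);return (X[:3]/X[3]).T
def proj(n,X):
    K,R,t=cam(n);return cv2.projectPoints(np.atleast_2d(np.array(X,float)),cv2.Rodrigues(R)[0],t,K,None)[0].reshape(-1,2)
def px(p,off,f): return (np.array(p,float)+.5)/f-.5+np.array(off)
E
python3 - <<'E'
from h import *
np.set_printoptions(precision=4,suppress=True)
def yaw(a,b): d=(b-a);return np.degrees(np.arctan2(d[1],d[0]))
H=px([(213,150),(308,98),(337,150),(240,202)],(355,210),7.5)
q=ray("top",H,.09);print("handle top",q,q.mean(0),[np.linalg.norm(q[i]-q[i-1]) for i in range(4)],yaw(q[1],q[0]),yaw(q[2],q[3]))
Hs=px(np.array([(485,92),(520,53),(594,110),(558,145)])-[375,0],(245,300),5)
q=ray("side",Hs,.09);print("handle side",q,q.mean(0),[np.linalg.norm(q[i]-q[i-1]) for i in range(4)],yaw(q[2],q[1]),yaw(q[3],q[0]))
P=px([(62,237),(577,245),(578,535),(55,530)],(225,110),6.5)
q=ray("top",P,.02);print("plate",q,[np.linalg.norm(q[i]-q[i-1]) for i in range(4)],yaw(q[1],q[0]),yaw(q[2],q[3]))
m=q.mean(0)[:2];print("c",m)
P=px([(60,243),(262,178),(462,470),(238,568)],(235,140),5)
q=ray("side",P,.02);print("plate side",q,[np.linalg.norm(q[i]-q[i-1]) for i in range(4)],yaw(q[2],q[1]),yaw(q[3],q[0]),q.mean(0))
G=px([(254,162),(308,132),(345,213),(295,243)],(95,150),6)
q=ray("top",G,.064);print("green top",q,q.mean(0),[np.linalg.norm(q[i]-q[i-1]) for i in range(4)],yaw(q[1],q[2]),yaw(q[0],q[3]))
G=px([(360,180),(402,142),(442,160),(400,195)],(140,90),5)
q=ray("side",G,.064);print("green side",q,q.mean(0),[np.linalg.norm(q[i]-q[i-1]) for i in range(4)],yaw(q[1],q[0]),yaw(q[2],q[3]))
o=px([(263,340),(381,398),(312,425)],(225,110),6.5);print("offc",ray("top",o,.028))
for nm,p in dict(pinkA=[(53,130),(108,100),(145,190),(100,210)],pinkB=[(272,350),(360,333),(372,390),(288,410)],pinkC=[(440,285),(518,235),(548,285),(470,330)]).items():
    q=ray("top",px(p,(95,150),6),.064);print(nm,q.mean(0),q[:,:2].tolist())
E
```

```text
handle top [[ 0.4081 -0.2727  0.09  ]
 [ 0.4242 -0.3036  0.09  ]
 [ 0.4079 -0.3116  0.09  ]
 [ 0.3918 -0.2802  0.09  ]] [ 0.408 -0.292  0.09 ] [np.float64(0.017906496129437597), np.float64(0.03484417850352444), np.float64(0.018233059786708437), np.float64(0.03529284113860004)] 117.68263614212509 117.12547537581092
handle side [[ 0.3923 -0.2803  0.09  ]
 [ 0.4103 -0.2722  0.09  ]
 [ 0.4244 -0.3031  0.09  ]
 [ 0.4068 -0.3092  0.09  ]] [ 0.4085 -0.2912  0.09  ] [np.float64(0.032357960672159354), np.float64(0.019824776068257943), np.float64(0.033960772780796004), np.float64(0.018608912277458936)] 114.48084761671308 116.78024715146346
plate [[ 0.6322  0.0852  0.02  ]
 [ 0.6277 -0.124   0.02  ]
 [ 0.5088 -0.1212  0.02  ]
 [ 0.5118  0.0871  0.02  ]] [np.float64(0.12045818776675872), np.float64(0.20924612568265905), np.float64(0.11897221690228332), np.float64(0.20833871473257048)] 88.77014286794662 89.1785024845467
c [ 0.5701 -0.0182]
plate side [[ 0.515   0.0852  0.02  ]
 [ 0.6291  0.0828  0.02  ]
 [ 0.6243 -0.1236  0.02  ]
 [ 0.5061 -0.1275  0.02  ]] [np.float64(0.21285388737377872), np.fl
[... 751 characters left out ...]
06263852352023
offc [[ 0.5871  0.0038  0.028 ]
 [ 0.5632 -0.0431  0.028 ]
 [ 0.5524 -0.0155  0.028 ]]
pinkA [0.5453 0.3878 0.064 ] [[0.5570484403453266, 0.40876434454589355], [0.5697175575339115, 0.3865278199669611], [0.5314573242786258, 0.3688684411602027], [0.5231303971970809, 0.3870909537007729]]
pinkB [0.456  0.2916 0.064 ] [[0.4645763909083102, 0.3128850690655191], [0.4714211166268794, 0.2770161059881577], [0.4479845035591045, 0.27113932929087897], [0.43995971641073917, 0.30517212195783655]]
pinkC [0.4916 0.2226 0.064 ] [[0.4911384812167545, 0.2448228343141297], [0.5118249030680855, 0.2132715216022956], [0.49093446397499096, 0.2002834872410123], [0.4724573675239588, 0.2318306180623025]]
```

Candidates for the cell, in top-view pixels: green and white lid (147,182), pink bodies (112,176), (150,213) and (178,198), and amber (148,250). The close crop confirms (147,182): green lid, white long sides (frosted) and greenish short ends (windows). There is only one blue block with a wooden handle, at top (382,232). I'll plan the first reach.

```bash
cat >> h.py <<'E'
def tool(d,yaw):
    y=np.radians(yaw);d=np.array(d,float);ex=np.array([np.cos(y),np.sin(y),0]);ey=np.array([np.sin(y),-np.cos(y),0])
    return np.array([d@ex,d@ey,-d[2]])*100
def plan(wps,yaw,step=.055,start=None):
    p=np.array(r.get_state()["tcp_pos"]) if start is None else np.array(start)
    for w in wps:
        w=np.array(w,float);n=max(1,int(np.ceil(np.linalg.norm(w-p)/step)))
        t=tool(w-p,yaw);print(n,"rows of",(t/n).round(2),"total",t.round(2),"->",w);p=w
def st():
    s=r.get_state();print("t",round(s["time_s"],2),"tcp",np.round(s["tcp_pos"],4),"rot",np.round(s["eef_rot"],2),"F",np.round(s["contact_force"],1),"M",np.round(s["moment"],2),"w",round(s["gripper_width"],4),"j",np.round(s["joints"],1))
E
python3 -c "
from h import *
plan([(.48,.38,.22),(.5,0,.22),(.4083,-.2917,.2),(.4083,-.2917,.052)],-63.5)"
```

```text
7 rows of [ 5.14 -1.88  0.08] total [ 36.01 -13.13   0.57] -> [0.48 0.38 0.22]
7 rows of [ 4.99  2.17 -0.  ] total [34.9  15.17 -0.  ] -> [0.5  0.   0.22]
6 rows of [3.67 3.54 0.33] total [22.01 21.22  2.  ] -> [ 0.4083 -0.2917  0.2   ]
3 rows of [0.   0.   4.93] total [ 0.   0.  14.8] -> [ 0.4083 -0.2917  0.052 ]
```

Request:
servo_tool --pt "6 0 0 0 9.2" --pt "6 0 0 0 9.2" --pt "6 0 0 0 9.2" --pt "6 0 0 0 9.2" --pt "6 0 0 0 9.3" --squeeze 30

```text
time_s: 0.72
tcp_pos: [0.2019, 0.6438, 0.226]
eef_rot: [180.0, -0.0, -63.8]
contact_force: [0.6, 0.2, -0.6]
gripper_width: 0.0601
```

Request:
servo_tool --pt "6 5.14 -1.88 0.08 0" --pt "6 5.14 -1.88 0.08 0" --pt "6 5.14 -1.88 0.08 0" --pt "6 5.14 -1.88 0.08 0" --pt "6 5.14 -1.88 0.08 0" --pt "6 5.14 -1.88 0.08 0" --pt "6 5.14 -1.88 0.08 0"

```text
time_s: 1.6
tcp_pos: [0.4811, 0.3793, 0.2207]
eef_rot: [180.0, -0.0, -63.5]
contact_force: [0.1, 0.7, 0.1]
gripper_width: 0.0598
```

Request:
servo_tool --pt "6 4.99 2.17 0 0" --pt "6 4.99 2.17 0 0" --pt "6 4.99 2.17 0 0" --pt "6 4.99 2.17 0 0" --pt "6 4.99 2.17 0 0" --pt "6 4.99 2.17 0 0" --pt "6 4.99 2.17 0 0"

```text
time_s: 2.48
tcp_pos: [0.4997, -0.0013, 0.2209]
eef_rot: [180.0, 0.0, -63.5]
contact_force: [1.2, -0.0, -0.2]
gripper_width: 0.0601
```

Request:
servo_tool --pt "6 3.67 3.54 0.3 0" --pt "6 3.67 3.54 0.3 0" --pt "6 3.67 3.54 0.3 0" --pt "6 3.67 3.54 0.3 0" --pt "6 3.67 3.54 0.3 0" --pt "6 3.67 3.54 0.3 0" --pt "6 0 0 0 0"

```text
time_s: 3.35
tcp_pos: [0.4065, -0.2938, 0.2022]
eef_rot: [179.9, 0.1, -63.8]
contact_force: [-0.0, 0.2, -0.1]
gripper_width: 0.0597
```

```bash
python3 -c "
from h import *
st()
plan([(.4083,-.2917,.052)],-63.5)
for n in('side','top'):
    im=r.capture(n);cv2.imwrite(f'pics/{n}1.png',im[...,::-1])
s=cv2.imread('pics/side1.png');cv2.imwrite('pics/s1c.png',cv2.resize(s[200:384,180:380],None,fx=3,fy=3))
"
```

```text
t 3.35 tcp [ 0.4065 -0.2938  0.2022] rot [ 1.7992e+02  6.0000e-02 -6.3770e+01] F [-0.   0.2 -0.1] M [ 0.09 -0.   -0.01] w 0.0597 j [-13.4   5.2 -22.8   0.  -62.1  39.6]
3 rows of [-0.04 -0.08  5.01] total [-0.11 -0.25 15.02] -> [ 0.4083 -0.2917  0.052 ]
```

View pics/s1c.png

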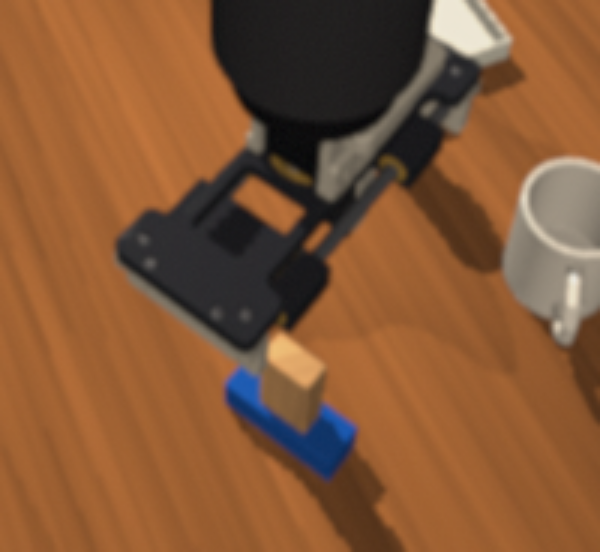

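The picture shows the open gripper behind and above the scraper handle at crop (295,370), with nothing in the way. I'll descend.

Request:
servo_tool --pt "6 0 0 5 0" --pt "6 0 0 5 0" --pt "6 0 0 3 0" --pt "6 0 0 1.8 0" --pt "6 0 0 0 0" --pt "6 0 0 0 0"

```text
time_s: 4.2
tcp_pos: [0.4092, -0.291, 0.0558]
eef_rot: [-180.0, -0.0, -63.4]
contact_force: [0.5, -0.8, 0.4]
gripper_width: 0.0602
```

```bash
python3 -c "
from h import *
st()
im=r.capture('side');cv2.imwrite('pics/s2.png',im[...,::-1])
s=cv2.imread('pics/s2.png');cv2.imwrite('pics/s2c.png',cv2.resize(s[260:384,210:350],None,fx=4.5,fy=4.5,interpolation=2))
st()
"
```

```text
t 4.2 tcp [ 0.4092 -0.291   0.0558] rot [-1.7996e+02 -5.0000e-02 -6.3420e+01] F [ 0.5 -0.8  0.4] M [ 0.02 -0.06 -0.01] w 0.0602 j [-13.   15.  -33.4   0.  -41.6  39.5]
t 4.25 tcp [ 0.4093 -0.2912  0.056 ] rot [-1.7993e+02 -7.0000e-02 -6.3440e+01] F [-0.3 -0.5 -0.3] M [ 0.13 -0.03 -0.05] w 0.0601 j [-13.   14.9 -33.4   0.  -41.6  39.5]
```

View pics/s2c.png

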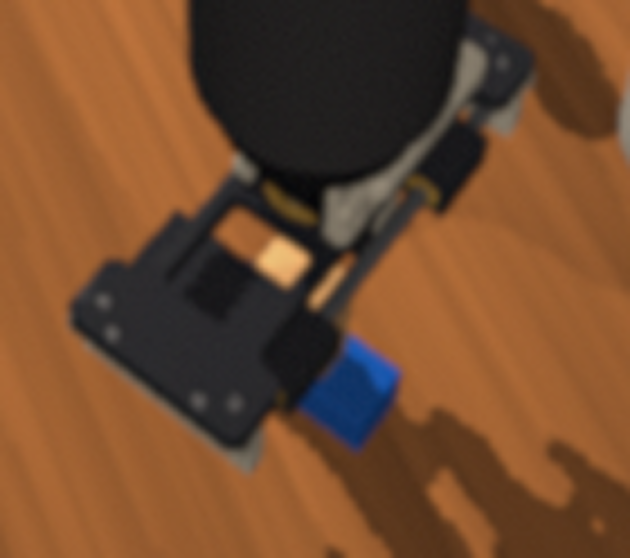

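The handle top sits between the fingers at crop (285,262). I'll close and lift slightly.

Request:
servo_tool --pt "0.5 0 0 0 0" --pt "0.5 0 0 0 0" --pt "0.5 0 0 0 0" --pt "0.5 0 0 0 0" --pt "0.5 0 0 0 0" --pt "0.5 0 0 0 0" --squeeze 35

```text
time_s: 5.0
tcp_pos: [0.4082, -0.2915, 0.0549]
eef_rot: [180.0, 0.0, -63.5]
contact_force: [-0.1, 0.3, -0.0]
gripper_width: 0.0201
```

```bash
python3 -c "
from h import *
st()"
```

```text
t 5.0 tcp [ 0.4082 -0.2915  0.0549] rot [179.99   0.   -63.51] F [-0.1  0.3 -0. ] M [ 0.06  0.03 -0.01] w 0.0201 j [-13.   15.  -33.4   0.  -41.6  39.5]
```

Request:
servo_tool --pt "0.5 0 0 -2 0" --pt "0.5 0 0 -4 0" --pt "0.5 0 0 -1 9.2" --pt "0.5 0 0 0 9.2" --pt "0.5 0 0 0 9.2" --pt "0.5 0 0 0 0"

```text
time_s: 5.75
tcp_pos: [0.408, -0.2913, 0.1247]
eef_rot: [180.0, 0.0, -91.1]
contact_force: [0.3, -0.0, -2.0]
gripper_width: 0.0197
```

```bash
python3 -c "
from h import *
st()
plan([(.45,-.1,.125),(.5175,-.018,.125),(.5175,-.018,.077)],-91.1)"
```

```text
t 5.75 tcp [ 0.408  -0.2913  0.1247] rot [ 1.7997e+02  2.0000e-02 -9.1060e+01] F [ 0.3 -0.  -2. ] M [ 0.07 -0.05 -0.02] w 0.0197 j [-13.    9.7 -28.9  -0.  -51.5  12. ]
4 rows of [-4.8  -0.96 -0.01] total [-19.21  -3.84  -0.03] -> [ 0.45  -0.1    0.125]
2 rows of [-4.16 -3.3  -0.  ] total [-8.33 -6.59 -0.  ] -> [ 0.5175 -0.018   0.125 ]
1 rows of [0.  0.  4.8] total [0.  0.  4.8] -> [ 0.5175 -0.018   0.077 ]
```

Request:
servo_tool --pt "0.5 -4.8 -0.96 0 0" --pt "0.5 -4.8 -0.96 0 0" --pt "0.5 -4.8 -0.96 0 0" --pt "0.5 -4.8 -0.96 0 0" --pt "0.5 -4.16 -3.3 0 0" --pt "0.5 -4.16 -3.3 0 0" --pt "0.5 0 0 3.5 0" --pt "0.5 0 0 0 0"

```text
time_s: 6.75
tcp_pos: [0.5157, -0.0185, 0.0875]
eef_rot: [179.7, -0.1, -90.9]
contact_force: [-0.6, 0.2, -1.3]
gripper_width: 0.02
```

```bash
python3 -c "
from h import *
st()
im=[r.capture(n)[...,::-1] for n in ('side','top')]
cv2.imwrite('pics/m3.png',np.hstack([cv2.resize(im[0][130:270,220:360],(400,400),interpolation=2),cv2.resize(im[1][105:225,220:340],(400,400),interpolation=2)]))
st()
"
```

```text
t 6.75 tcp [ 0.5157 -0.0185  0.0875] rot [ 1.7966e+02 -9.0000e-02 -9.0910e+01] F [-0.6  0.2 -1.3] M [ 0.07  0.   -0.  ] w 0.02 j [ 19.7  13.8 -29.4  -0.1 -47.2 -20.6]
t 6.85 tcp [ 0.5176 -0.0188  0.0902] rot [ 1.7994e+02 -4.0000e-02 -9.1000e+01] F [ 0.4  0.6 -1.2] M [ 0.05 -0.09  0.05] w 0.02 j [ 19.7  13.6 -29.2   0.  -47.2 -20.7]
```

View pics/m3.png

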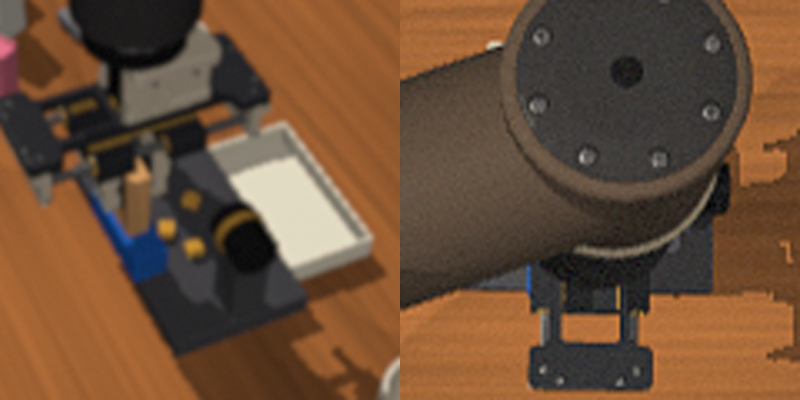

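The side view shows the scraper over the plate's -x edge at crop (130,240), with all three offcuts ahead of it at (190,200), (167,228) and (193,247). I'll lower it to about 1.5 mm above the plate and sweep along tool -y, which is bench +x.

Request:
servo_tool --pt "0.5 0 0 0.8 0" --pt "0.5 0 0 0.55 0" --pt "0.5 0 0 0 0" --pt "0.5 0 0 0 0"

```text
time_s: 7.35
tcp_pos: [0.518, -0.0184, 0.0767]
eef_rot: [-180.0, 0.0, -91.1]
contact_force: [0.6, 0.7, -2.3]
gripper_width: 0.0197
```

```bash
python3 -c "
from h import *
st()"
```

```text
t 7.35 tcp [ 0.518  -0.0184  0.0767] rot [-179.98    0.    -91.1 ] F [ 0.6  0.7 -2.3] M [ 0.13 -0.09 -0.05] w 0.0197 j [ 19.7  14.6 -30.1   0.  -45.3 -20.8]
```

Request:
servo_tool --pt "0.5 0 -0.6 0 0" --pt "0.5 0 -0.6 0 0" --pt "0.5 0 -0.6 0 0" --pt "0.5 0 -0.6 0 0" --pt "0.5 0 -0.6 0 0" --pt "0.5 0 -0.6 0 0" --pt "0.5 0 -0.6 0 0" --pt "0.5 0 -0.6 0 0"

```text
time_s: 8.35
tcp_pos: [0.5663, -0.0193, 0.0765]
eef_rot: [180.0, -0.0, -91.1]
contact_force: [-0.0, 0.3, -2.0]
gripper_width: 0.0202
```

```bash
python3 -c "
from h import *
st()
im=[r.capture(n)[...,::-1] for n in ('side',)]
cv2.imwrite('pics/m4.png',cv2.resize(im[0][130:270,220:360],(560,560),interpolation=2))
"
```

```text
t 8.35 tcp [ 0.5663 -0.0193  0.0765] rot [180.    -0.   -91.11] F [-0.   0.3 -2. ] M [ 0.07 -0.05 -0.04] w 0.0202 j [ 17.8  18.7 -24.    0.  -47.3 -18.9]
```

View pics/m4.png

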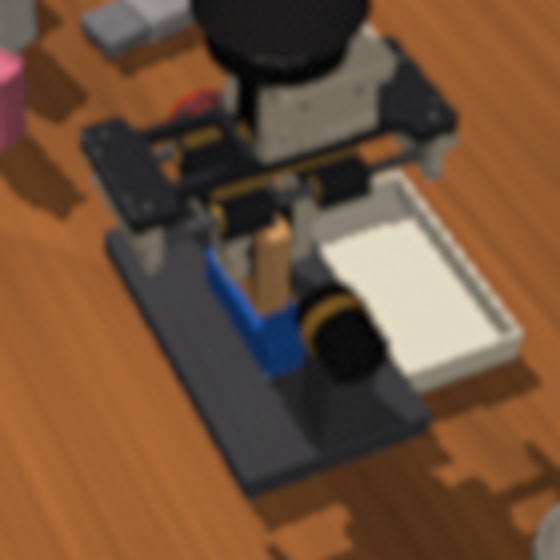

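The scraper is mid-plate and the offcuts are hidden in front of it. I'll continue.

Request:
servo_tool --pt "0.5 0 -0.7 0 0" --pt "0.5 0 -0.7 0 0" --pt "0.5 0 -0.7 0 0" --pt "0.5 0 -0.7 0 0" --pt "0.5 0 -0.7 0 0" --pt "0.5 0 -0.7 0 0" --pt "0.5 0 -0.7 0 0" --pt "0.5 0 -0.7 0 0"

```text
time_s: 9.4
tcp_pos: [0.6224, -0.0203, 0.0765]
eef_rot: [-180.0, 0.0, -91.1]
contact_force: [0.8, -1.4, -1.3]
gripper_width: 0.02
```

Request:
servo_tool --pt "0.5 0 -0.6 0 0" --pt "0.5 0 -0.2 0 0" --pt "0.5 0 0 0 0"

```text
time_s: 9.78
tcp_pos: [0.6299, -0.0205, 0.0764]
eef_rot: [180.0, 0.0, -91.1]
contact_force: [0.0, 0.4, -1.8]
gripper_width: 0.0199
```

```bash
python3 -c "
from h import *
st()
im=[r.capture(n)[...,::-1] for n in ('side',)]
cv2.imwrite('pics/m5.png',cv2.resize(im[0][130:270,220:360],(560,560),interpolation=2))
"
```

```text
t 9.78 tcp [ 0.6299 -0.0205  0.0764] rot [179.99   0.   -91.11] F [ 0.   0.4 -1.8] M [ 0.05 -0.03  0.07] w 0.0199 j [ 15.9  23.8 -15.7  -0.  -50.5 -17. ]
```

View pics/m5.png

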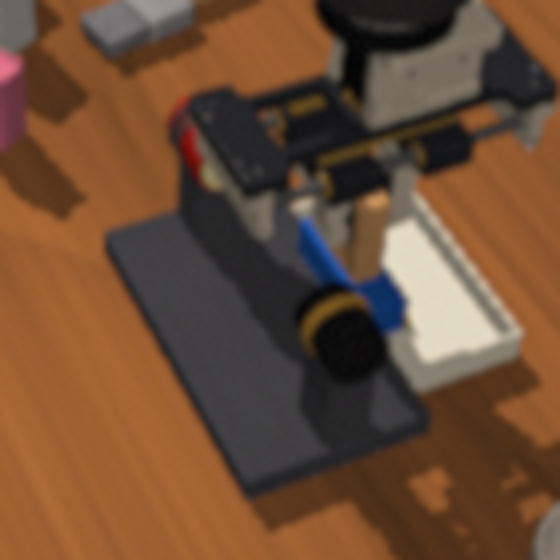

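Only the scraper is on the plate, and a brass speck shows at crop (407,322) at the tray edge. I'll lift, back away and check the tray.

Request:
servo_tool --pt "0.5 0 0 -3 0" --pt "0.5 0 0 -4 0" --pt "0.5 0 0 -4 0" --pt "0.5 0 5 -1 0" --pt "0.5 0 5.5 0 0" --pt "0.5 0 5.5 0 0" --pt "0.5 2 2.5 0 0"

```text
time_s: 10.7
tcp_pos: [0.4418, -0.0368, 0.1967]
eef_rot: [-180.0, 0.0, -91.0]
contact_force: [0.7, 0.2, -0.3]
gripper_width: 0.0196
```

```bash
python3 -c "
from h import *
st()
im=[r.capture(n)[...,::-1] for n in ('side','top')]
cv2.imwrite('pics/m6.png',np.hstack([cv2.resize(im[0][130:270,220:360],(400,400),interpolation=2),cv2.resize(im[1][105:225,220:340],(400,400),interpolation=2)]))
plan([(.45,-.1,.2),(.4083,-.2917,.15)],-91.1)"
```

```text
t 10.7 tcp [ 0.4418 -0.0368  0.1967] rot [-1.7996e+02  5.0000e-02 -9.1010e+01] F [ 0.7  0.2 -0.3] M [ 0.05 -0.22  0.01] w 0.0196 j [ 20.8  -0.5 -29.6  -0.  -60.8 -21.8]
2 rows of [ 3.1  -0.48 -0.15] total [ 6.19 -0.95 -0.3 ] -> [ 0.45 -0.1   0.2 ]
4 rows of [4.81 0.95 1.25] total [19.25  3.8   5.  ] -> [ 0.4083 -0.2917  0.15  ]
```

View pics/m6.png

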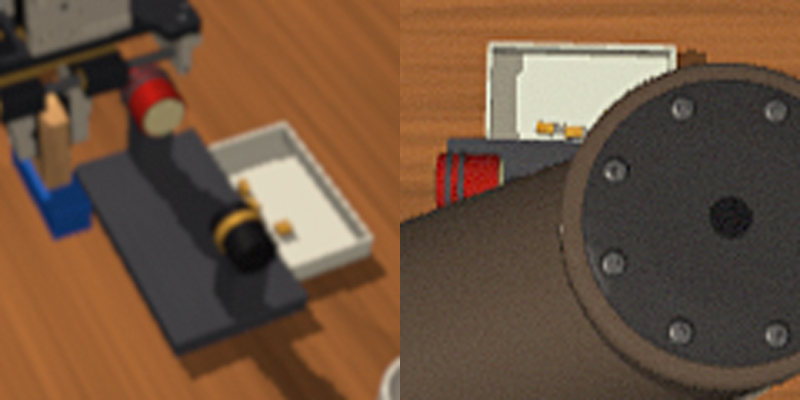

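Side view: all three offcuts are in the tray at crop (243,187), (253,203) and (285,228), and the plate is clear. I'll put the scraper back at its old spot.

Request:
servo_tool --pt "0.5 3.1 -0.48 0 0" --pt "0.5 3.1 -0.48 0 0" --pt "0.5 4.8 0.95 1.25 0" --pt "0.5 4.8 0.95 1.25 0" --pt "0.5 4.8 0.95 1.25 0" --pt "0.5 4.8 0.95 1.25 0"

```text
time_s: 11.55
tcp_pos: [0.4114, -0.292, 0.1463]
eef_rot: [-180.0, -0.0, -91.1]
contact_force: [0.9, -0.1, -1.6]
gripper_width: 0.0197
```

Request:
servo_tool --pt "0.5 0 0 4 0" --pt "0.5 0 0 3 0" --pt "0.5 0 0 1.2 0" --pt "0.5 0 0 0.6 0" --pt "0.5 0 0 0 0" --pt "0.5 0 0 0 0"

```text
time_s: 12.3
tcp_pos: [0.4121, -0.2904, 0.0595]
eef_rot: [-179.9, -0.0, -91.1]
contact_force: [-0.2, -0.1, -1.2]
gripper_width: 0.0199
```

```bash
python3 -c "
from h import *
st()"
```

```text
t 12.3 tcp [ 0.4121 -0.2904  0.0595] rot [-1.799e+02 -3.000e-02 -9.108e+01] F [-0.2 -0.1 -1.2] M [ 0.12 -0.08  0.04] w 0.0199 j [-12.8  14.8 -32.9   0.  -42.2  11.7]
```

Request:
servo_tool --pt "0.5 0 0 0.3 0" --pt "0.5 0 0 0 0" --pt "0.5 0 0 0 0"

```text
time_s: 12.68
tcp_pos: [0.4113, -0.2903, 0.0556]
eef_rot: [-180.0, -0.0, -91.1]
contact_force: [0.6, 0.2, -0.7]
gripper_width: 0.0196
```

```bash
python3 -c "
from h import *
st()"
```

```text
t 12.68 tcp [ 0.4113 -0.2903  0.0556] rot [-179.99   -0.    -91.1 ] F [ 0.6  0.2 -0.7] M [ 0.08 -0.02  0.05] w 0.0196 j [-12.8  15.1 -33.2   0.  -41.7  11.7]
```

Request:
servo_tool --pt "0.5 0 0 0.08 0" --pt "0.5 0 0 0 0" --pt "0.5 0 0 0 0"

```text
time_s: 13.05
tcp_pos: [0.4114, -0.2904, 0.0549]
eef_rot: [-180.0, -0.0, -91.1]
contact_force: [-0.6, 0.8, 5.2]
gripper_width: 0.0197
```

```bash
python3 -c "
from h import *
st()"
```

```text
t 13.05 tcp [ 0.4114 -0.2904  0.0549] rot [-1.7998e+02 -1.0000e-02 -9.1100e+01] F [-0.6  0.8  5.2] M [ 0.52  0.36 -0.04] w 0.0197 j [-12.8  15.2 -33.2   0.  -41.6  11.7]
```

Request:
servo_tool --pt "3 0 0 0 0" --pt "5 0 0 0 0" --pt "6 0 0 0 0" --pt "6 0 0 -3 0" --pt "6 0 0 -5 0" --pt "6 0 0 -5 0" --pt "6 0 0 -2 0"

```text
time_s: 13.92
tcp_pos: [0.4124, -0.2908, 0.2079]
eef_rot: [-179.7, -0.1, -91.1]
contact_force: [0.2, -0.3, -1.1]
gripper_width: 0.06
```

```bash
python3 - <<'E'
from h import *
np.set_printoptions(precision=4,suppress=True)
st()
ims={n:r.capture(n)[...,::-1].copy() for n in ('side','top')}
for n in ims: cv2.imwrite(f'pics/{n}7.png',ims[n])
s=ims['side'];t=ims['top']
cv2.imwrite('pics/m7.png',np.hstack([cv2.resize(s[220:384,200:364],(400,400),interpolation=2),cv2.resize(t[150:220,110:180],(400,400),interpolation=2)]))
for n in ims:
    im=cv2.resize(ims[n],None,fx=8,fy=8,interpolation=cv2.INTER_CUBIC)
    hsv=cv2.cvtColor(im,cv2.COLOR_BGR2HSV)
    m=cv2.inRange(hsv,(50,120,40),(80,255,255))
    k=[c for c in cv2.findContours(m,0,2)[0] if cv2.contourArea(c)>600]
    for c in k:
        if n=='side' and c[:,0,1].mean()/8>150: continue
        if c[:,0,1].mean()/8<60 and n=='side': continue
        P=ray(n,px(c[:,0],(0,0),8),.064)[:,:2].astype(np.float32)*1000
        print(n,cv2.contourArea(c)/64,cv2.minAreaRect(P),P.mean(0))
E
```

```text
t 13.93 tcp [ 0.4124 -0.2908  0.2079] rot [-179.74   -0.09  -91.09] F [ 0.2 -0.3 -1.1] M [ 0.11 -0.07  0.03] w 0.06 j [-12.8   5.  -22.2   0.  -62.5  11.7]
side 28.15625 ((529.2277221679688, 304.09014892578125), (34.90211486816406, 11.66698169708252), 28.316532135009766) [530.6372 304.6205]
top 121.859375 ((525.0831298828125, 299.9620056152344), (53.727439880371094, 22.841114044189453), 37.01679229736328) [523.7936 298.1198]
```

View pics/m7.png

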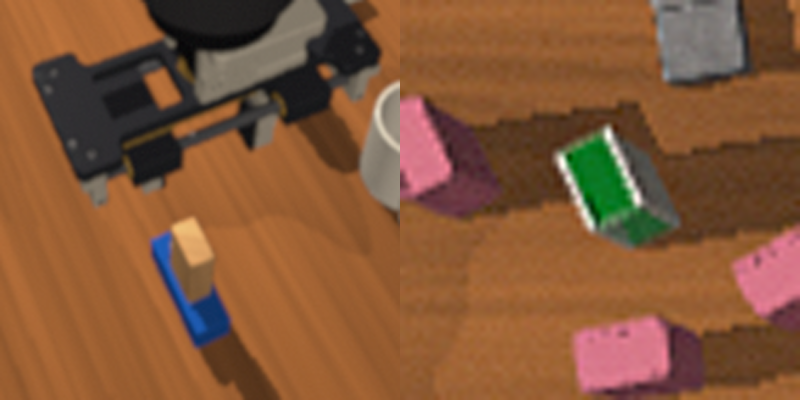

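The scraper stands upright on the table at left crop (195,290). The green cell is unchanged. I'll refine its yaw from the lid only, and its position from the white rim.

```bash
python3 - <<'E'
from h import *
np.set_printoptions(precision=4,suppress=True)
t=cv2.imread('pics/top7.png');t0=cv2.imread('pics/top0.png');s=cv2.imread('pics/side7.png')
print(cv2.cvtColor(t[172:196,136:160],cv2.COLOR_BGR2HSV)[10:22:2,6:20:2].tolist())
for n,img in(('top',t),('top',t0)):
  im=cv2.resize(img,None,fx=8,fy=8,interpolation=cv2.INTER_CUBIC);hsv=cv2.cvtColor(im,cv2.COLOR_BGR2HSV)
  for S in(190,210,230):
    m=cv2.inRange(hsv,(50,S,60),(75,255,255))
    for c in cv2.findContours(m,0,2)[0]:
      if cv2.contourArea(c)<1500: continue
      P=ray(n,px(c[:,0],(0,0),8),.064)[:,:2].astype(np.float32)*1000
      print(S,cv2.contourArea(c)/64,cv2.minAreaRect(P))
# amber for comparison ignored
E
```

```text
[[[68, 255, 119], [68, 234, 123], [68, 236, 119], [67, 218, 117], [34, 17, 221], [14, 39, 72], [21, 30, 86]], [[67, 255, 105], [68, 239, 128], [67, 233, 117], [67, 248, 115], [61, 72, 170], [15, 19, 105], [15, 25, 82]], [[58, 37, 205], [64, 255, 104], [64, 246, 119], [65, 191, 127], [66, 161, 127], [49, 61, 80], [13, 40, 102]], [[18, 47, 212], [67, 198, 67], [61, 94, 135], [59, 68, 108], [66, 155, 84], [65, 152, 87], [65, 155, 82]], [[12, 164, 154], [18, 63, 117], [49, 32, 87], [56, 45, 85], [65, 159, 90], [66, 152, 94], [63, 123, 83]], [[12, 159, 151], [13, 182, 147], [12, 155, 146], [15, 69, 114], [70, 79, 94], [32, 98, 73], [12, 132, 87]]]
190 81.3359375 ((531.6045532226562, 305.0771179199219), (33.2976188659668, 17.402141571044922), 26.254133224487305)
210 77.0625 ((531.6957397460938, 305.2792053222656), (32.33648681640625, 16.95969581604004), 26.714658737182617)
230 72.140625 ((531.636474609375, 305.32427978515625), (31.786823272705078, 16.648265838623047), 27.14241600036621)
190 80.4765625 ((531.7378540039062, 305.0034484863281), (33.086795806884766, 17.31207275390625), 25.812427520751953)
210 76.390625 ((531.7862548828125, 305.1106872558594), (32.079627990722656, 16.9981632232666), 26.25571060180664)
230 71.609375 ((531.7620849609375, 305.1695556640625), (31.511760711669922, 16.566974639892578), 26.25821876525879)
```

```bash
python3 -c "
from h import *
plan([(.5,0,.208)],-91.1)
plan([(.532,.3045,.2),(.532,.3045,.024)],-152.7,start=(.5,0,.208))"
```

```text
6 rows of [-4.87 -1.36 -0.01] total [-29.24  -8.18  -0.06] -> [0.5   0.    0.208]
6 rows of [-2.8   4.27  0.13] total [-16.81  25.59   0.8 ] -> [0.532  0.3045 0.2   ]
4 rows of [0.  0.  4.4] total [ 0.   0.  17.6] -> [0.532  0.3045 0.024 ]
```

Request:
servo_tool --pt "5 -4.87 -1.36 0 0" --pt "5 -4.87 -1.36 0 0" --pt "5 -4.87 -1.36 0 0" --pt "5 -4.87 -1.36 0 0" --pt "5 -4.87 -1.36 0 0" --pt "5 -4.87 -1.36 0 0"

```text
time_s: 14.78
tcp_pos: [0.4982, 0.0019, 0.2036]
eef_rot: [179.9, -0.0, -91.1]
contact_force: [1.0, -0.2, 0.5]
gripper_width: 0.0498
```

Request:
servo_tool --pt "5 0 0 0 10.2" --pt "5 0 0 0 10.3" --pt "5 0 0 0 10.3" --pt "5 0 0 0 10.3" --pt "5 0 0 0 10.3" --pt "5 0 0 0 10.2" --pt "5 0 0 0 0"

```text
time_s: 15.65
tcp_pos: [0.498, 0.0001, 0.2036]
eef_rot: [180.0, -0.1, -152.6]
contact_force: [0.6, 0.2, 0.1]
gripper_width: 0.0502
```

Request:
servo_tool --pt "5 -2.8 4.27 0.13 0" --pt "5 -2.8 4.27 0.13 0" --pt "5 -2.8 4.27 0.13 0" --pt "5 -2.8 4.27 0.13 0" --pt "5 -2.8 4.27 0.13 0" --pt "5 -2.8 4.27 0.13 0" --pt "5 0 0 5 0" --pt "5 0 0 0 0"

```text
time_s: 16.65
tcp_pos: [0.5277, 0.3034, 0.1425]
eef_rot: [-179.9, -0.5, -152.5]
contact_force: [-1.0, 0.0, 0.8]
gripper_width: 0.0497
```

```bash
python3 -c "
from h import *
st()
im=[r.capture(n)[...,::-1] for n in ('side','top')]
cv2.imwrite('pics/m8.png',np.hstack([cv2.resize(im[0][70:210,130:270],(400,400),interpolation=2),cv2.resize(im[1][120:240,90:210],(400,400),interpolation=2)]))
st()
plan([(.532,.3045,.024)],-152.7)"
```

```text
t 16.65 tcp [0.5277 0.3034 0.1425] rot [-179.88   -0.5  -152.49] F [-1.   0.   0.8] M [ 0.   -0.16  0.03] w 0.0497 j [ 4.820e+01  1.840e+01 -1.400e+01 -1.000e-01 -5.800e+01 -1.107e+02]
t 16.75 tcp [0.5305 0.3045 0.1472] rot [-1.7994e+02 -6.0000e-02 -1.5257e+02] F [ 1.1  0.2 -0.2] M [ 0.1  -0.25  0.02] w 0.0497 j [  48.2   18.2  -13.8    0.   -58.1 -110.8]
3 rows of [-0.05 -0.02  4.11] total [-0.14 -0.07 12.32] -> [0.532  0.3045 0.024 ]
```

View pics/m8.png

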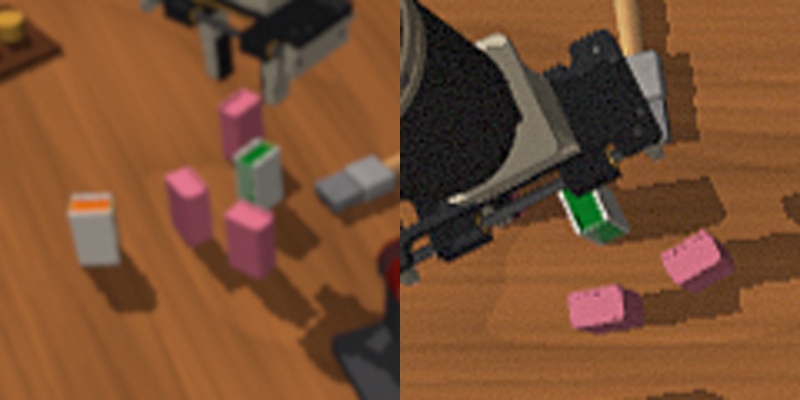

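The jaws straddle the green cell across its white sides, and the neighbours are clear of the finger line. I'll descend, then check.

Request:
servo_tool --pt "5 -0.1 0 5 0" --pt "5 0 0 2 0" --pt "5 0 0 2 0" --pt "5 0 0 2 0" --pt "5 0 0 1.3 0" --pt "5 0 0 0 0" --pt "5 0 0 0 0"

```text
time_s: 17.62
tcp_pos: [0.5319, 0.3058, 0.0251]
eef_rot: [180.0, 0.1, -152.7]
contact_force: [-0.1, 0.4, -0.1]
gripper_width: 0.0498
```

```bash
python3 -c "
from h import *
st()
im=[r.capture(n)[...,::-1] for n in ('side','top')]
cv2.imwrite('pics/m9.png',np.hstack([cv2.resize(im[0][80:180,170:270],(400,400),interpolation=2),cv2.resize(im[1][120:240,90:210],(400,400),interpolation=2)]))
st()"
```

```text
t 17.62 tcp [0.5319 0.3058 0.0251] rot [ 1.7998e+02  9.0000e-02 -1.5269e+02] F [-0.1  0.4 -0.1] M [ 0.13 -0.13  0.02] w 0.0498 j [  48.1   26.   -20.6    0.   -43.3 -110.8]
t 17.73 tcp [0.5317 0.3059 0.025 ] rot [ 1.7998e+02  9.0000e-02 -1.5269e+02] F [ 0.3 -0.6 -0.2] M [ 0.11 -0.14 -0.05] w 0.0502 j [  48.1   26.   -20.6    0.   -43.3 -110.8]
```

View pics/m9.png

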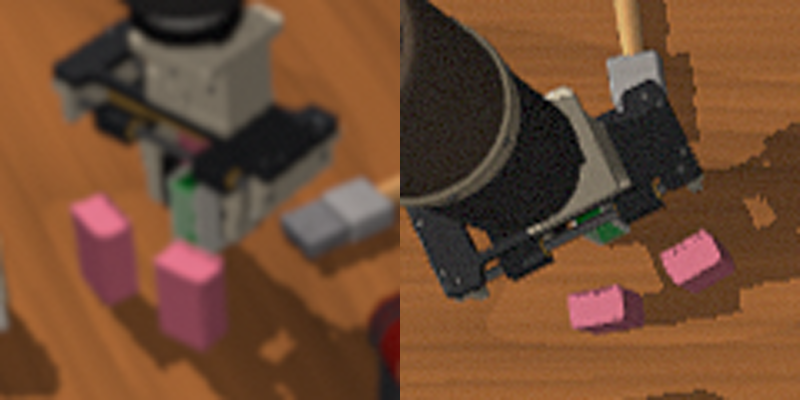

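The cell is between the fingers (green window at crop (187,205)) and the nearest pink is clear. I'll close with 18 N.

Request:
servo_tool --pt "2 0 0 0 0" --pt "2 0 0 0 0" --pt "2 0 0 0 0" --pt "2 0 0 0 0" --pt "2 0 0 0 0" --squeeze 18

```text
time_s: 18.35
tcp_pos: [0.5312, 0.3054, 0.0239]
eef_rot: [-180.0, -0.0, -152.7]
contact_force: [-1.6, -0.9, 1.5]
gripper_width: 0.0257
```

Request:
servo_tool --pt "2 0 0 -1 0" --pt "2 0 0 -4 0" --pt "2 0 0 -5 0" --pt "2 0 0 -5 0" --pt "2 0 0 -1 0" --pt "2 0 0 0 0"

```text
time_s: 19.1
tcp_pos: [0.5312, 0.3056, 0.1847]
eef_rot: [180.0, 0.1, -152.7]
contact_force: [-0.4, -0.0, -1.7]
gripper_width: 0.0261
```

```bash
python3 -c "
from h import *
st()
im=[r.capture(n)[...,::-1] for n in ('side','top')]
cv2.imwrite('pics/m10.png',np.hstack([cv2.resize(im[0][60:160,170:270],(400,400),interpolation=2),cv2.resize(im[1][120:240,90:210],(400,400),interpolation=2)]))
st()"
```

```text
t 19.1 tcp [0.5312 0.3056 0.1847] rot [ 1.7995e+02  9.0000e-02 -1.5271e+02] F [-0.4 -0.  -1.7] M [ 0.07 -0.1   0.02] w 0.0261 j [  48.1   16.4  -11.    -0.   -62.5 -110.8]
t 19.2 tcp [0.5304 0.3049 0.1825] rot [-1.7999e+02 -1.2000e-01 -1.5272e+02] F [ 0.9 -0.4 -2.1] M [ 0.05 -0.14  0.03] w 0.0257 j [  48.1   16.5  -11.1   -0.   -62.5 -110.8]
```

View pics/m10.png

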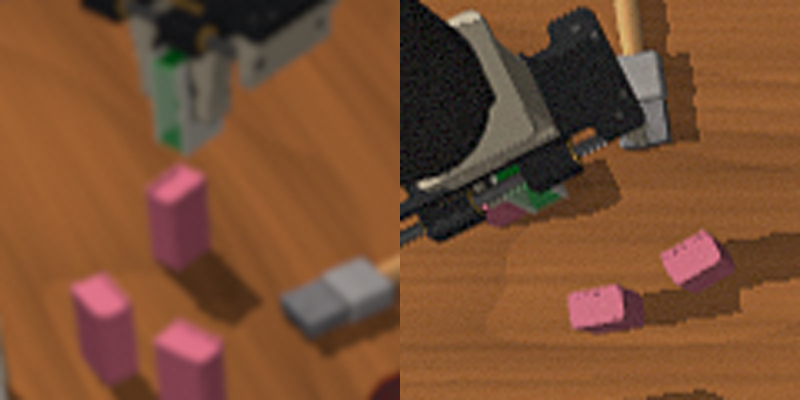

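Cell held upright at 26 mm, green window intact, and the pinks, brush and amber undisturbed. Before placing, I'll refine the bench frame from lamp and viewer features.

```bash
python3 - <<'E'
from h import *
np.set_printoptions(precision=4,suppress=True)
a=np.radians(-1.1);R=np.array([[np.cos(a),-np.sin(a)],[np.sin(a),np.cos(a)]]);o=np.array([.5745,-.0190])
def W(x,y,z): return np.r_[o+R@[x,y],z]
# predicted in top & side crops
def show(n,X,off,f): print(n,((proj(n,X)-np.array(off)+.5)*f-.5).round(0).tolist())
pts=[W(0,.057,.095),W(0,-.06,.095),W(-.022,.057,.095),W(.022,.057,.095),W(-.019,-.06,.095),W(.019,-.06,.095)]
show('top',pts,(225,110),6.5);show('side',pts,(235,140),5)
pl=[W(55,105,20),]
pl=[W(.055,.105,.02),W(.055,-.105,.02),W(-.065,-.105,.02),W(-.065,.105,.02)]
show('top',pl,(225,110),6.5);show('side',pl,(235,140),5)
t=cv2.imread('pics/top0.png');s=cv2.imread('pics/side0.png')
for n,im in(('top',t),('side',s)):
    h=cv2.cvtColor(cv2.resize(im,None,fx=8,fy=8,interpolation=2),cv2.COLOR_BGR2HSV)
    m=cv2.inRange(h,(0,170,60),(6,255,255))|cv2.inRange(h,(174,170,60),(180,255,255))
    for c in cv2.findContours(m,0,2)[0]:
        p=px(c[:,0],(0,0),8)
        if cv2.contourArea(c)>1500: print(n,cv2.contourArea(c)/64,p.min(0),p.max(0),p.mean(0))
c=cv2.resize(s[150:190,250:290],(600,600),interpolation=2);cv2.imwrite('pics/l1.png',c)
E
```

```text
top [[173.0, 331.0], [487.0, 335.0], [172.0, 389.0], [175.0, 273.0], [488.0, 385.0], [487.0, 285.0]]
side [[214.0, 162.0], [330.0, 333.0], [172.0, 175.0], [256.0, 149.0], [292.0, 346.0], [368.0, 320.0]]
top [[63.0, 239.0], [579.0, 246.0], [582.0, 538.0], [55.0, 531.0]]
side [[264.0, 174.0], [469.0, 470.0], [236.0, 559.0], [52.0, 242.0]]
top 190.7265625 [451.6875 165.3125] [495.3125 186.6875] [473.2805 176.0744]
top 170.7265625 [238.5625 151.0625] [249.1875 168.4375] [244.1799 159.8592]
top 27.4140625 [234.6875 150.6875] [236.9375 167.9375] [235.8389 160.5114]
top 39.953125 [230.3125 150.6875] [233.1875 167.9375] [231.7838 160.0769]
side 141.6484375 [264.5625 156.6875] [282.3125 174.3125] [272.3563 164.0858]
```

View pics/l1.png

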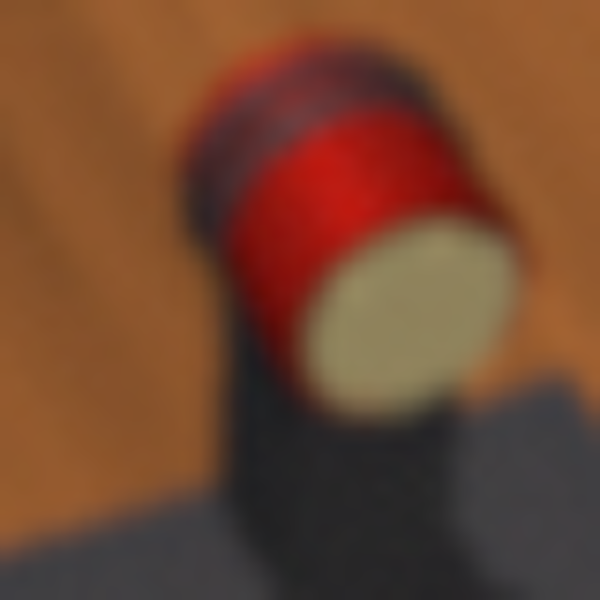

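Request:
servo_tool --pt "2 0 0 -2 -8" --pt "2 0 0 0 -9" --pt "2 0 0 0 -9" --pt "2 0 0 0 -9" --pt "2 0 0 0 -9" --pt "2 0 0 0 -9" --pt "2 0 0 0 -8.6" --pt "2 0 0 0 0"

```text
time_s: 20.2
tcp_pos: [0.5306, 0.3049, 0.202]
eef_rot: [179.9, -0.1, -91.2]
contact_force: [-0.2, -0.3, -1.5]
gripper_width: 0.0261
```

```bash
python3 -c "
from h import *
st()
plan([(.5748,-.019,.2),(.5748,-.019,.095)],-91.1,step=.045)"
```

```text
t 20.2 tcp [0.5306 0.3049 0.202 ] rot [ 1.7987e+02 -1.3000e-01 -9.1170e+01] F [-0.2 -0.3 -1.5] M [ 0.07 -0.04 -0.04] w 0.0261 j [ 48.1  15.7  -9.5  -0.  -64.9 -49.3]
8 rows of [ 4.04 -0.63  0.03] total [32.3  -5.04  0.2 ] -> [ 0.5748 -0.019   0.2   ]
3 rows of [0.  0.  3.5] total [ 0.   0.  10.5] -> [ 0.5748 -0.019   0.095 ]
```

Request:
servo_tool --pt "2 2.5 -0.3 0 0" --pt "2 4.3 -0.7 0 0" --pt "2 4.3 -0.7 0 0" --pt "2 4.3 -0.7 0 0" --pt "2 4.3 -0.7 0 0" --pt "2 4.3 -0.7 0 0" --pt "2 4.3 -0.7 0 0" --pt "2 4 -0.5 0 0"

```text
time_s: 21.2
tcp_pos: [0.5743, -0.0209, 0.2034]
eef_rot: [179.9, -0.0, -91.3]
contact_force: [0.7, 0.1, -0.7]
gripper_width: 0.0259
```

Request:
servo_tool --pt "2 0 0 1.5 0" --pt "2 0 0 3 0" --pt "2 0 0 3 0" --pt "2 0 0 1.5 0" --pt "2 0 0 0 0" --pt "2 0 0 0 0"

```text
time_s: 21.95
tcp_pos: [0.5756, -0.0183, 0.1149]
eef_rot: [-179.9, 0.0, -91.1]
contact_force: [-1.4, 0.3, -0.2]
gripper_width: 0.026
```

```bash
python3 -c "
from h import *
st()
im=[r.capture(n)[...,::-1] for n in ('side','top')]
for n,i in zip(('side','top'),im): cv2.imwrite(f'pics/{n}11.png',i)
cv2.imwrite('pics/m11.png',np.hstack([cv2.resize(im[0][140:240,240:340],(400,400),interpolation=2),cv2.resize(im[1][105:225,220:340],(400,400),interpolation=2)]))
st()"
```

```text
t 21.95 tcp [ 0.5756 -0.0183  0.1149] rot [-179.92    0.    -91.1 ] F [-1.4  0.3 -0.2] M [ 0.08 -0.05  0.05] w 0.026 j [ 17.6  16.8 -20.6   0.  -52.5 -18.8]
t 22.05 tcp [ 0.5757 -0.0182  0.115 ] rot [-1.7989e+02  3.0000e-02 -9.1100e+01] F [-0.2 -1.  -0.4] M [ 0.08 -0.09 -0.02] w 0.0259 j [ 17.6  16.8 -20.6   0.  -52.5 -18.8]
```

View pics/m11.png

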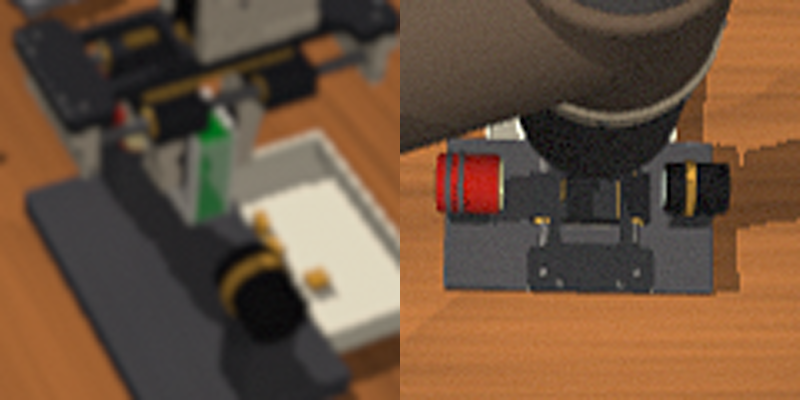

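Safe so far: the cell is above the bench between the barrels, with clearance. I'll go down the last 2 cm to TCP z of about 0.0945, then check in the side view against the lamp and viewer.

Request:
servo_tool --pt "2 0 0 1 0" --pt "2 0 0 1.0 0" --pt "2 0 0 0 0" --pt "2 0 0 0 0" --pt "2 0 0 0 0"

```text
time_s: 22.68
tcp_pos: [0.5752, -0.0185, 0.0941]
eef_rot: [-180.0, 0.0, -91.1]
contact_force: [-0.1, -0.4, -0.6]
gripper_width: 0.026
```

```bash
python3 - <<'E'
from h import *
st()
im=r.capture('side')[...,::-1];cv2.imwrite('pics/side12.png',im)
cv2.imwrite('pics/m12.png',cv2.resize(im[155:215,265:325],(600,600),interpolation=2))
st()
# predicted cell corners from TCP (cell x along tool x, y along tool y), underside at tcp-.0245
s=r.get_state();p=np.array(s['tcp_pos']);y=np.radians(s['eef_rot'][2])
ex=np.array([np.cos(y),np.sin(y),0]);ey=np.array([np.sin(y),-np.cos(y),0])
C=[];L=[]
for sx in(1,-1):
  for sy in(1,-1):
    for z in(0,.064):
      q=p+ex*.0185*sx+ey*.013*sy;q[2]=p[2]-.0245+z;C.append(q);L.append((sx,sy,z))
for l,u in zip(L,(proj('side',C)-[265,155]+.5)*10-.5): print(l,u.round(0))
E
```

```text
t 22.68 tcp [ 0.5752 -0.0185  0.0941] rot [-179.98    0.    -91.11] F [-0.1 -0.4 -0.6] M [ 0.11 -0.06  0.03] w 0.026 j [ 17.6  18.2 -21.9   0.  -49.9 -18.7]
t 22.73 tcp [ 0.5751 -0.0184  0.0941] rot [-1.7997e+02  1.0000e-02 -9.1110e+01] F [-0.3 -0.6 -0.9] M [ 0.12 -0.    0.02] w 0.0257 j [ 17.6  18.2 -21.9   0.  -49.9 -18.7]
(1, 1, 0) [219. 478.]
(1, 1, 0.064) [233. 286.]
(1, -1, 0) [319. 443.]
(1, -1, 0.064) [338. 251.]
(-1, 1, 0) [149. 369.]
(-1, 1, 0.064) [159. 177.]
(-1, -1, 0) [247. 337.]
(-1, -1, 0.064) [262. 144.]
```

View pics/m12.png

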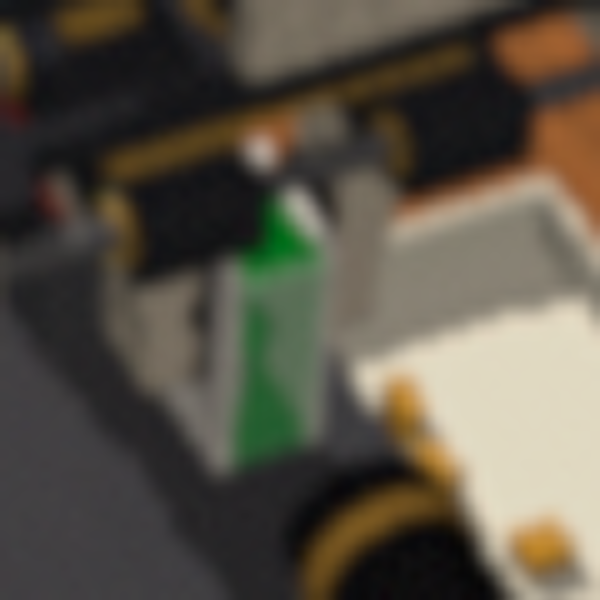

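The observed near bottom corners, (222,475) and (322,440), match the TCP-based prediction of (219,478) and (319,443) within 0.5 px, so the cell is upright and centred in the grip. Next, a check of the bench yaw by line fits.

```bash
python3 - <<'E'
from h import *
np.set_printoptions(precision=4,suppress=True)
t=cv2.imread('pics/top0.png');g=t.astype(float)
def edge(chan,cols,r0,r1,z,name):
    P=[]
    for c in cols:
        v=cv2.GaussianBlur(chan,(1,3),0)[r0:r1,c];d=np.abs(np.diff(v));k=d.argmax()
        lo,hi=max(0,k-2),min(len(d),k+3);P.append((c,r0+.5+(d[lo:hi]*np.arange(lo,hi)).sum()/d[lo:hi].sum()))
    W=ray('top',P,z)[:,:2].astype(np.float32)
    vx,vy,x0,y0=cv2.fitLine(W.reshape(-1,1,2),cv2.DIST_HUBER,0,.001,.001).ravel()
    a=np.degrees(np.arctan2(vy,vx))%180;print(name,'dir',a,'x at y=-.019:',x0+vx/vy*(-.019-y0),'res',np.std((W-[x0,y0])@[vy,-vx]))
sat=cv2.cvtColor(t,cv2.COLOR_BGR2HSV)[...,1].astype(float)
edge(sat,range(238,310),185,200,.02,'plate -x (x=-65, top edge)')
edge(sat,range(250,300),112,124,.022,'tray rim far outer')
gr=cv2.cvtColor(t,cv2.COLOR_BGR2GRAY).astype(float)
edge(gr,range(260,298),140,154,.02,'plate +x/tray edge (x=55)')
# barrel silhouettes in top: red
red=(g[...,2]-g[...,1])
for nm,ch,cols,(r0,r1) in(('lamp',sat,range(239,248),(145,175)),):
    for c in cols:
        print(c,sat[r0:r1,c].astype(int).tolist()) if c==243 else None
E
```

```text
plate -x (x=-65, top edge) dir 88.48863 x at y=-.019: 0.5093951 res 0.000546165
tray rim far outer dir 88.68951 x at y=-.019: 0.71007186 res 0.0004025577
plate +x/tray edge (x=55) dir 88.65862 x at y=-.019: 0.6301383 res 0.00030910622
243 [196, 116, 32, 4, 14, 13, 129, 202, 222, 219, 209, 223, 212, 212, 238, 215, 237, 215, 217, 218, 215, 208, 215, 202, 120, 62, 26, 0, 7, 14]
```

Three line fits give bench y at 88.6° (yaw -1.4°) and axis x of about 0.575. The TCP is at x=0.5751 with yaw -91.1°. I'll make a tiny trim and then a final look.

Request:
servo_tool --pt "2 -0.1 0 -0.04 0.3" --pt "2 0 0 0 0" --pt "2 0 0 0 0" --pt "2 0 0 0 0" --pt "2 0 0 0 0" --pt "2 0 0 0 0"

```text
time_s: 23.48
tcp_pos: [0.575, -0.0175, 0.0943]
eef_rot: [180.0, -0.0, -91.4]
contact_force: [-0.3, 0.6, -1.1]
gripper_width: 0.0259
```

```bash
python3 - <<'E'
from h import *
st()
im=r.capture('side')[...,::-1];cv2.imwrite('pics/side13.png',im)
cv2.imwrite('pics/m13.png',cv2.resize(im,(768,576),interpolation=2))
st()
E
```

```text
t 23.48 tcp [ 0.575  -0.0175  0.0943] rot [180.    -0.   -91.41] F [-0.3  0.6 -1.1] M [ 0.1  -0.06  0.01] w 0.0259 j [ 17.7  18.1 -21.9  -0.  -50.  -19.1]
t 23.52 tcp [ 0.5749 -0.0175  0.0942] rot [180.    -0.   -91.41] F [-0.3  0.  -0.6] M [ 0.06 -0.05  0.02] w 0.0261 j [ 17.7  18.1 -21.9  -0.  -50.  -19.1]
```

View pics/m13.png

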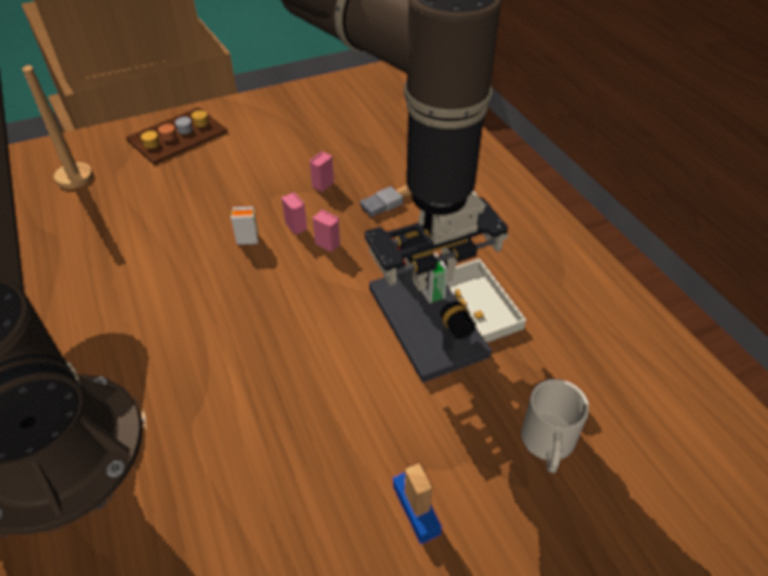

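The final side view (768-px scale) shows:
- The cell is held between the barrels at (437,280).
- The offcuts are in the tray at (460,295) and (479,315).
- The scraper stands at (417,495).
- Amber (245,225), the mug (555,420), the brush (385,200) and the pinks are unmoved.

I'll hand in now.

```bash
python3 -c "
from plant import r
print(r.close_job())"
```

```text
the job is handed in; nothing more can be done
None
```

I finished the whole job in the order asked and handed it in at 23.5 s; the hand-in gives no verdict.

- **Sweep:** I held the scraper by its handle, about 1.5 mm above the plate, and pushed all three offcuts over the edge in one pass. A side view afterwards showed all three in the tray and an empty plate.
- **Scraper:** It stands upright on the table near its old spot, turned about 28° from how it first stood, and clear of the light bench.
- **Cell:** I gripped it across the two white frosted faces with 18 N (26 mm opening) and lifted it without touching the pink cells. At hand-in the arm was holding it between lamp and viewer at x = 0.575, y = -0.0175, yaw -91.4°. The stone is about 95 mm above the table.

**Checks on the cell:**
- **Upright and centred in the grip:** The cell's lower corners in the image matched the predicted position to about 0.5 px.
- **Square to the beam:** Three straight-edge fits put the bench at yaw -1.4° and its axis at x ≈ 0.575, which the final pose matches.
- **Disagreement:** The two cameras place the lamp 1–3 mm apart along the beam, so the midway position is only that certain. They agree to about 1–2 mm across the beam.

The amber cell, mug and brush look unmoved in the last picture.

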